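# Dock the vial rack in the sampler bay

### The job

Push the blue vial rack gently along the bench with the fingertips into the corner of the sampler bay, until it stands flush against both the long back stop and the short side stop, then move clear of it. Push only on the blue rack body: do not touch its vials, and do not lift or tip it. Leave everything else on the bench where it is.

Things in the scene. Friction and masses are not known exactly. Their poses are not given: they have to be found in the camera images.
- rack: Blue plastic vial rack: a solid block, 90 mm along its x, 120 mm along its y, 30 mm tall, loose, about 0.45 kg. Origin: centre of its underside. Twelve white-capped vials stand up out of its top, 17 mm or more in from every side. It starts with its x axis within 0.4 rad of the robot's x. Docked, its axes are parallel to the bay's, x along x, so a 120 mm side lies along the back stop.
- rack_vials: The twelve white-capped vials fixed in the blue rack, 12 mm in diameter, in a 3 by 4 grid at 22 mm pitch, from 30 to 44 mm above the bench. Origin: the same point as the rack's. Not to be touched.
- bay: Fixed corner of two aluminium stop bars, 12 mm thick, 25 mm tall, at a right angle. Origin: the inside corner, at bench height. Its x axis points away from the robot (within 0.25 rad of the robot's x), y to the left. The back stop's face is the plane x = 0, from y = 0 to -160 mm; the side stop's face is the plane y = 0, from x = 0 to -100 mm. The docked rack fills x -90 to 0, y -120 to 0 mm.
- dock (a point): Centre of the docked rack's place, at bench height, 45 mm (x) and 60 mm (y) from the stops' faces; its axes are the bay's. Flat yellow painted lines (no step) mark the two open sides of the place.
- housing (a point): Centre of the top of the sampler's fixed cream housing, 120 mm tall, 180 mm along the bay's x and 140 mm along its y, to the left of the side stop; the gap between them (68 mm) holds only an 8 mm foot plate.
- other_rack: White rack of the same size as the blue one, with red-capped vials, loose, to the robot's right; origin: centre of its underside. Leave alone.
- bottle: Amber bottle, 36 mm in diameter, 66 mm tall, standing beyond the work; origin: centre of its underside. Leave alone.
- jar: Jar with a green cap, 48 mm in diameter, 50 mm tall, standing beyond the work; origin: centre of its underside. Leave alone.
- beaker: White beaker, 44 mm in diameter, 58 mm tall, standing beyond the work; origin: centre of its underside. Leave alone.
- vial_a: Loose amber vial with a yellow cap, 15 mm in diameter, 46 mm tall, standing on the bench nearer the robot, right; origin: centre of its underside. Leave alone.
- vial_b: Loose amber vial with a yellow cap, 15 mm in diameter, 46 mm tall, standing on the bench further away, right; origin: centre of its underside. Leave alone.
- carton: Small red carton, 45 x 75 x 30 mm tall, lying near the robot on its left; origin: centre of its underside. Leave alone.
- mouse: Grey computer mouse, 100 x 60 x 31 mm tall, on the robot's left; origin: centre of its underside. Leave alone.
Things that resemble listed ones, but are neither listed nor needed, are in the scene too. Several things have the shape of the rack; the one meant has the colours described above.

How it is judged (in metres and radians):
At the end, for the whole second after the job is handed in: The blue rack stands flat and at rest on the bench in the corner of the bay: its centre within 5 mm of the docked place along each of the bay's axes and its sides parallel to the stops within 0.06 rad (3.4 degrees) (x of rack in the frame of bay between -0.05 and -0.04 m and y of rack in the frame of bay between -0.065 and -0.055 m and angle between the x axis of rack and the x axis of bay, either way round below 0.06 rad and height (world z) of rack below 0.004 m and angle between rack's own z axis and vertical below 0.05 rad and linear speed of rack below 0.01 m/s); the robot touches nothing.
It fails at once if the blue rack is lifted more than 10 mm or tipped more than 0.15 rad (height (world z) of rack above 0.01 m or angle between rack's own z axis and vertical above 0.15 rad).
It fails at once if the vials in the blue rack are touched (over 1 N) (contact force between any of the fingers, the arm and rack_vials above 1 N).
It fails at once if the blue rack is shoved faster than 0.4 m/s (linear speed of rack above 0.4 m/s).
It fails at once if anything else loose on the bench (white rack, bottle, jar, beaker, vials, carton, mouse) is moved more than 15 mm (distance of any of other_rack, bottle, jar, beaker, vial_a, vial_b, carton, mouse from where it was at the start of the episode above 0.015 m).
It also fails if it takes over 72 s, if anything falls off the work surface, if the arm or the gripper's body presses on something with over 40 N, if the wrist force passes 120 N, or if a joint passes its speed limit or range.

### The arm

A 6-joint arm with a two-finger parallel gripper is mounted at the origin on the work surface. World frame = base frame: x ahead of the robot, y to its left, z up, the work surface at z = 0. Lengths are in mm, angles in rad, forces in N, time in s.
With the tool pointing down it reaches from about 325 to 850 mm from the base axis. Payload 4.4 kg.
Tool frame: the origin (TCP) lies midway between the tips of the shut fingers; the grasp point (between the pads) lies 19 mm behind it; z points along the fingers, y is the line along which they close (so a half turn about z gives the same grasp; the last joint's range is limited). The gripper opens to 94 mm and grips with 3 to 60 N. Pads are 16 mm wide; open, the fingers measure 119 mm over their backs; the gripper's body (75 mm by 177 mm) begins 78 mm behind the grasp point.
Start: joints at [-1.327, 0.207, 1.542, -0, 1.393, -0.15], TCP at [221.147, -530.774, 205.447] pointing down, gripper open.
Joint ranges: [-2.73, 2.73], [-0.86, 2.22], [0.23, 2.46], [-1.11, 4.25], [0.08, 2.63], [-2.82, 2.82]. Speed limits (rad/s): [2.79, 2.79, 3.14, 3.14, 3.14, 3.14].

### API

Orientations are given as a 3x3 rotation matrix whose columns are the frame's x, y, z axes.
In Python, from plant import env gives the robot as it stands. The module is installed in compiled form; this text tells all that it offers.
- The arm moves only by the tool drive_tool, never from a script. Its argument "moves" is a list of rows, each an object with "delta_rot": the turn, a rotation vector about the tool's x, y, z in rad, a list of three; "linear": the shift along the tool's x, y, z in mm, a list of three; "grip": the opening, from 0 (shut) to 1 (fully open). In form: [{"delta_rot": [wx, wy, wz], "linear": [x, y, z], "grip": grip}, ...]. A call has exactly 5 rows; each row shifts and turns the commanded pose from where the row before left it, along the tool's axes as they then stand; what a row does not reach is not made up. A row lasts 1/10 s, in which the tool goes at most 50 mm and 8.59 degrees, less where a joint would pass 70% of its speed; a pose out of reach is approached as far as the arm can. A call is refused whole if a number of a shift passes 50 or a number of a turn 0.15, either way. A call with a gripper value outside its range is refused whole. The fingers move at their own pace and stop on an object; "force" is the grip in N (left out, the last holds). Time passes only in rows, so rows that do not move let the fingers close, or fill a call up. It gives the time, the measured TCP pose, the force, the opening and the grip force at its end, in the units of the state.
- env.observe(): the state, without advancing time (a new reading comes with each control period).
- env.read_camera(name): name is "scene" or "side" or "wrist"; returns the picture (400x640x3 uint8, blue, green, red); there is no depth.
- env.get_calibration(name): a dict with "fx", "fy", "cx", "cy" (pixels), "position" and "rotation" of the camera in the world. Camera axes: x right, y down, z forward; pixel columns grow to the right and rows downward; lengths in mm; the calibration is good to about 2 mm. A picture is of the moment at which its call begins: read the wrist's pose just before it. get_calibration takes no time and is no camera call; for the wrist camera it gives the pose at the moment of the call.
- env.hand_in(): hands the job in; it is judged then, once.
Trained networks look in the newest picture that a camera, given by its name, has taken for a name from the list of things; names that differ only in an ending like _2 or _b are one class to them, and where a whole thing is asked for, a point or a joint stands for the part that bears it (a point fixed in the world has none). Each returns a list of dicts, best first, with "confidence" (0 to 1); they miss things now and then, are a little off and sometimes report something else, mostly with a low value. They report only what shows in the picture. A call takes as long as a camera call. They do not tell look-alikes from the thing itself.
- env.find_in(query, camera): "at" ([x, y, z] in mm, in the coordinates of the camera as it stood for that picture, good to about 4 mm: the middle of the surface that is visible of it).
The state is a dict: "clock": time; "qpos": joint angles; "joint_velocities": joint speeds; "tau": joint torques, N m; "tcp_pos": TCP position; "orientation": TCP orientation; "ft_force": force on the tool from outside, world axes, zero at the start; "moment": the same for the moment, N m; "gripper_width": opening from 0.0 (shut) to 1.0 (fully open); "grasp_force": force on a finger pad.
Only numpy, scipy, OpenCV 4.12 (cv2) and the standard library are available. Lean on these libraries where they do the work, as an engineer would, in place of code of your own. Each camera call takes 0.05 s, during which the arm holds its last target. There are 200 camera calls.

## Working session

There is one attempt and no reset: what is moved stays moved. The work goes in short steps, Python scripts to look and compute and a tool call to move; the robot and the scene stay as the last step left them, time stands still between calls to the robot, and variables do not carry over. Pictures are saved under pics/ and viewed, at most 10 in all, crops included, and the job is handed in when it is done.

Besides the shell and the picture viewer there is one more tool, called after "Call:" as name(argument=value, ...), one argument or row to a line, values as JSON. drive_tool: Moves the arm, as the interface text tells. Its arguments: {"type":"object","properties":{"moves":{"type":"array","items":{"type":"object","properties":{"delta_rot":{"type":"array","items":{"type":"number"}},"linear":{"type":"array","items":{"type":"number"}},"grip":{"type":"number"}}}},"force":{"type":"number"}},"required":["moves"]}

```bash
mkdir -p pics; python3 - <<'E'
from plant import env
import cv2,numpy as np
for c in ("scene","side"):
    im=env.read_camera(c); cv2.imwrite(f"pics/{c}0.png",im)
    k=env.get_calibration(c); print(c,k)
    R=np.array(k["rotation"]);p=np.array(k["position"])
    for q in ("rack","dock","bay","housing","other_rack"):
        try:
            for d in env.find_in(q,c)[:3]:
                print(q,round(d["confidence"],2),(R@np.array(d["at"])+p).round())
        except Exception as e: print(q,e)
s=env.observe();print(s["clock"],s["tcp_pos"],np.array(s["orientation"]).round(3))
E
```

```text
scene {'fx': 402.18870006959105, 'fy': 402.18870006959105, 'cx': 312.60939902070766, 'cy': 202.13378095511885, 'position': array([1055.59147566,  558.19110825,  933.97205929]), 'rotation': array([[-6.99288131e-01,  5.42458885e-01, -4.65547493e-01],
       [ 7.14839917e-01,  5.30711810e-01, -4.55355760e-01],
       [ 5.97746489e-05, -6.51216809e-01, -7.58891734e-01]])}
rack 0.84 [ 344. -102.   29.]
rack 0.72 [ 524. -121.   25.]
rack 0.69 [ 557. -344.   26.]
dock 0.55 [612. 332. 117.]
dock 0.25 [ 714. -376.   29.]
bay 0.93 [610. 333. 118.]
other_rack 0.9 [ 557. -345.   30.]
side {'fx': 431.0680681501647, 'fy': 431.0680681501647, 'cx': 322.6200673341463, 'cy': 201.72052893744913, 'position': array([509.1795987 , 910.86353124, 990.09058776]), 'rotation': array([[-0.99841005, -0.02665009,  0.04967032],
       [-0.05350689,  0.7252512 , -0.68640201],
       [-0.01773078, -0.68796837, -0.72552405]])}
rack 0.98 [333. -92.  32.]
rack 0.65 [ 518. -117.   30.]
rack 0.57 [452.  43.  31.]
dock 0.91 [569. 372. 118.]
bay 0.98 [571. 369. 123.]
housing 0.85 [571. 375. 118.]
other_rack 0.68 [ 547. -338.   35.]
0.6 [ 221.15435681 -530.7876409   205.45626398] [[ 0.923  0.385  0.   ]
 [ 0.385 -0.923 -0.   ]
 [-0.     0.    -1.   ]]
```

View pics/scene0.png

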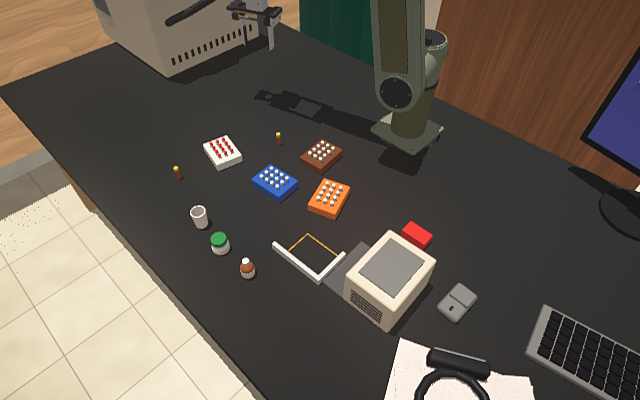

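View pics/side0.png

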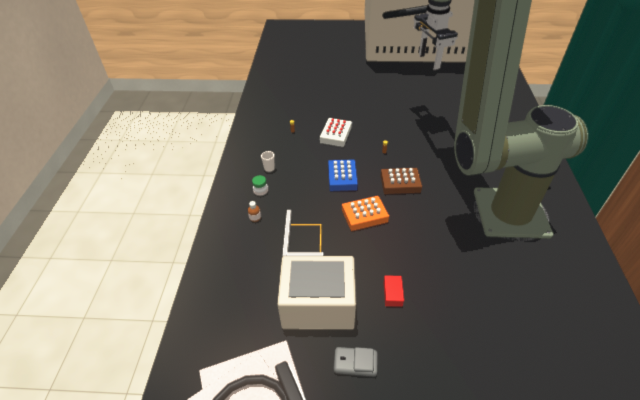

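The side picture shows the blue rack at (343,175) and the scene picture at (275,182). The things that could be taken for it, in scene pixels, are orange (329,198), brown (322,155) and white with red caps (222,152). The blue block with white caps is the right one. The bay is the white L at about (318,275) in scene, with its yellow lines at (307,236). Next I'll rectify a close crop to measure it.

```bash
cat > h.py <<'E'
from plant import env
import cv2,numpy as np
def homog(c,z,x0,y1,s):
    """pixel-from-grid homography; grid u -> -y (right), v -> -x (down): x=x0-v*s, y=y1-u*s"""
    k=env.get_calibration(c);R=np.array(k["rotation"]);p=np.array(k["position"])
    K=np.array([[k["fx"],0,k["cx"]],[0,k["fy"],k["cy"]],[0,0,1]])
    P=K@R.T@np.c_[np.eye(3),-p]
    return P@np.array([[0,-s,x0],[-s,0,y1],[0,0,z],[0,0,1.]])
def rect(im,c,z,x0=760,y1=300,s=1.0,size=(550,400)):
    return cv2.warpPerspective(im,homog(c,z,x0,y1,s),size,flags=cv2.INTER_CUBIC|cv2.WARP_INVERSE_MAP)
def blue(im):
    b,g,r=[im[...,i].astype(int) for i in range(3)]
    m=((b>90)&(b>r+60)&(b>g+40)).astype(np.uint8)
    n,l,st,_=cv2.connectedComponentsWithStats(m)
    return l
E
python3 - <<'E'
from h import *
a=[]
for c in("scene","side"):
    im=cv2.imread(f"pics/{c}0.png")
    a.append(rect(im,c,25,720,260,0.75,(560,300)))
cv2.imwrite("pics/top0.png",np.vstack(a))
E
```

```text
(no output)
```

View pics/top0.png

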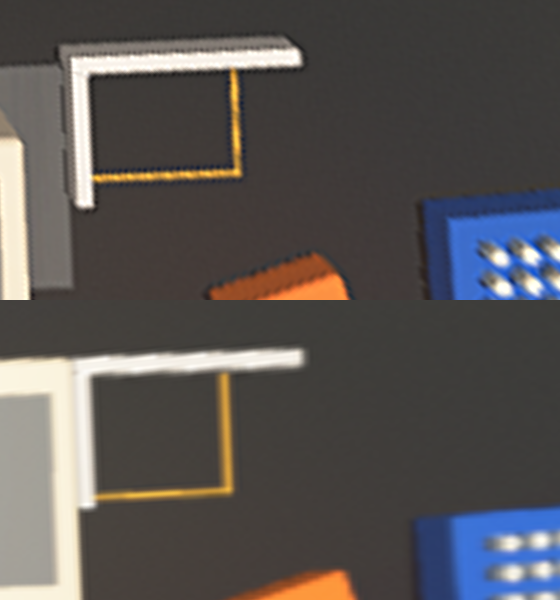

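The crop confirms the blue rack with white caps. The bay's inside corner is at about grid (90,75), with the back stop running to (302,66). The orange corner at (320,255) sits close to the straight path.

```bash
cat >> h.py <<'E'
from scipy.optimize import minimize
def hullpx(c,pose,w=90,l=120,h=30):
    x,y,t=pose;k=env.get_calibration(c);R=np.array(k["rotation"]);p=np.array(k["position"])
    a=np.array([[sx*w/2,sy*l/2] for sx in(-1,1) for sy in(-1,1)])
    M=np.array([[np.cos(t),-np.sin(t)],[np.sin(t),np.cos(t)]]);a=a@M.T+[x,y]
    P=np.vstack([np.c_[a,np.zeros(4)],np.c_[a,np.full(4,h)]])
    q=(P-p)@R;q=np.c_[k["fx"]*q[:,0]/q[:,2]+k["cx"],k["fy"]*q[:,1]/q[:,2]+k["cy"]]
    return cv2.convexHull(q.astype(np.float32))[:,0]
def bluehull(im,lo=(105,130,50),hi=(130,255,255)):
    m=cv2.inRange(cv2.cvtColor(im,cv2.COLOR_BGR2HSV),lo,hi)
    m[:100]=0; m[300:]=0; m[:,450:]=0
    n,l,st,_=cv2.connectedComponentsWithStats(m)
    i=1+np.argmax(st[1:,4]); ys,xs=np.where(l==i)
    return np.c_[xs,ys].astype(np.float32)
def rackpose(ims,g,**kw):
    tg=[]
    for c,im in ims.items():
        h=cv2.convexHull(bluehull(im,**kw))
        big=np.zeros((3200,5120),np.uint8)
        # pixel squares: hull of pixel corners
        pts=np.vstack([h[:,0]+d for d in([-.4,-.4],[.4,-.4],[-.4,.4],[.4,.4])])
        tg.append((c,cv2.convexHull(pts.astype(np.float32))))
    def cost(v):
        e=0
        for c,h in tg:
            q=hullpx(c,(v[0],v[1],v[2]/60))
            ia,_=cv2.intersectConvexConvex(h,q.reshape(-1,1,2))
            e+=1-ia/(cv2.contourArea(h)+cv2.contourArea(q)-ia)
        return e
    r=min((minimize(cost,[g[0],g[1],(g[2]+d)*60],method="Nelder-Mead",options=dict(initial_simplex=np.array([[g[0],g[1],(g[2]+d)*60]]*4)+np.vstack([np.zeros(3),np.eye(3)*15]),maxiter=600)) for d in(-.2,0.,.2)),key=lambda r:r.fun)
    return np.r_[r.x[:2],r.x[2]/60].round(3),round(r.fun,3)
def look(g,cams=("scene","side")):
    ims={c:env.read_camera(c) for c in cams}
    return ims,rackpose(ims,g)
BAY=np.array([664.,191.5,.042])
def inbay(x,y):
    d=np.array([x,y])-BAY[:2];c,s=np.cos(BAY[2]),np.sin(BAY[2])
    return np.array([c*d[0]+s*d[1],-s*d[0]+c*d[1]]).round(1)
E
python3 - <<'E'
from h import *
ims={c:cv2.imread(f"pics/{c}0.png") for c in("scene","side")}
for k in ims: print(k,rackpose({k:ims[k]},(520,-119,0)))
p,f=rackpose(ims,(520,-119,0));print(p,f,inbay(*p[:2]))
for q in("bottle","jar","beaker","vial_b","vial_a","other_rack"):
  for c in ims:
    k=env.get_calibration(c)
    for d in env.find_in(q,c)[:2]: print(q,c,round(d["confidence"],2),(k["rotation"]@np.array(d["at"])+k["position"]).round())
for c,im in ims.items():
    z=im.copy(); cv2.polylines(z,[hullpx(c,p).round().astype(int)],True,(0,255,255)); u,v=hullpx(c,p).mean(0).astype(int)
    cv2.imwrite(f"pics/fit_{c}.png",cv2.resize(z[v-40:v+40,u-60:u+60],None,fx=5,fy=5,interpolation=0))
E
```

```text
scene (array([ 5.16962e+02, -1.36273e+02,  7.90000e-02]), np.float64(0.02))
side (array([ 5.18485e+02, -1.39391e+02,  9.20000e-02]), np.float64(0.03))
[ 5.17465e+02 -1.38393e+02  8.90000e-02] 0.072 [-160.3 -323.4]
bottle scene 0.65 [789.  59.  42.]
bottle side 0.52 [778.  60.  42.]
jar scene 0.9 [783. -54.  43.]
jar side 0.56 [780. -53.  41.]
beaker scene 0.67 [ 771. -164.   41.]
beaker side 0.58 [ 769. -164.   38.]
vial_b side 0.52 [ 373. -271.   26.]
vial_b side 0.36 [468. 497.  22.]
vial_a side 0.52 [ 373. -271.   26.]
vial_a side 0.36 [468. 497.  22.]
other_rack scene 0.9 [ 557. -345.   30.]
other_rack side 0.68 [ 547. -338.   35.]
```

Call:
drive_tool(
  moves=[
    {"linear":[40,-30,0],"delta_rot":[0,0,0],"grip":0.6},
    {"linear":[40,-30,0],"delta_rot":[0,0,0],"grip":0.6},
    {"linear":[40,-30,0],"delta_rot":[0,0,0],"grip":0.6},
    {"linear":[40,-30,0],"delta_rot":[0,0,0],"grip":0.6},
    {"linear":[40,-30,0],"delta_rot":[0,0,0],"grip":0.6},
  ],
)

```text
clock: 1.7
tcp_pos: [348.7, -313.7, 205.7]
orientation: [[0.923, 0.384, 0.001], [0.384, -0.923, -0.0], [0.0, 0.001, -1.0]]
ft_force: [-0.3, 0.1, 0.5]
gripper_width: 0.621
grasp_force: 0.0
```

Call:
drive_tool(
  moves=[
    {"linear":[40,-30,0],"delta_rot":[0,0,0],"grip":0.6},
    {"linear":[40,-30,0],"delta_rot":[0,0,0],"grip":0.6},
    {"linear":[40,-30,0],"delta_rot":[0,0,0],"grip":0.6},
    {"linear":[40,-30,0],"delta_rot":[0,0,0],"grip":0.6},
    {"linear":[0,0,0],"delta_rot":[0,0,0.12],"grip":0.6},
  ],
)

```text
clock: 2.2
tcp_pos: [451.8, -137.8, 205.7]
orientation: [[0.961, 0.277, 0.002], [0.277, -0.961, 0.002], [0.002, -0.001, -1.0]]
ft_force: [0.2, -0.1, -0.5]
gripper_width: 0.603
grasp_force: 0.0
```

Call:
drive_tool(
  moves=[
    {"linear":[0,0,0],"delta_rot":[0,0,0.12],"grip":0.6},
    {"linear":[0,0,0],"delta_rot":[0,0,0.113],"grip":0.6},
    {"linear":[0,0,0],"delta_rot":[0,0,0],"grip":0.6},
    {"linear":[0,0,0],"delta_rot":[0,0,0],"grip":0.6},
    {"linear":[0,0,0],"delta_rot":[0,0,0],"grip":0.6},
  ],
)

```text
clock: 2.7
tcp_pos: [449.6, -143.2, 205.5]
orientation: [[0.999, 0.043, 0.0], [0.043, -0.999, -0.0], [0.0, 0.0, -1.0]]
ft_force: [-0.3, -0.8, -0.0]
gripper_width: 0.6
grasp_force: 0.0
```

Call:
drive_tool(
  moves=[
    {"linear":[0,0,45],"delta_rot":[0,0,0],"grip":0.6},
    {"linear":[0,0,45],"delta_rot":[0,0,0],"grip":0.6},
    {"linear":[0,0,40],"delta_rot":[0,0,0],"grip":0.6},
    {"linear":[0,0,30],"delta_rot":[0,0,0],"grip":0.6},
    {"linear":[0,0,15],"delta_rot":[0,0,0],"grip":0.6},
  ],
)

```text
clock: 3.2
tcp_pos: [447.2, -142.1, 27.4]
orientation: [[0.999, 0.042, -0.005], [0.042, -0.999, 0.003], [-0.005, -0.003, -1.0]]
ft_force: [-0.6, -1.2, 0.8]
gripper_width: 0.597
grasp_force: 0.0
```

Call:
drive_tool(
  moves=[
    {"linear":[0,0,14],"delta_rot":[0,0,0],"grip":0.6},
    {"linear":[0,0,0],"delta_rot":[0,0,0],"grip":0.6},
    {"linear":[5,0,0],"delta_rot":[0,0,0],"grip":0.6},
    {"linear":[5,0,0],"delta_rot":[0,0,0],"grip":0.6},
    {"linear":[5,0,0],"delta_rot":[0,0,0],"grip":0.6},
  ],
)

```text
clock: 3.7
tcp_pos: [465.0, -142.7, 17.4]
orientation: [[0.999, 0.043, -0.0], [0.043, -0.999, -0.0], [-0.0, 0.0, -1.0]]
ft_force: [-4.7, -0.1, 3.4]
gripper_width: 0.599
grasp_force: 2.1
```

Call:
drive_tool(
  moves=[
    {"linear":[6,0,0],"delta_rot":[0,0,0],"grip":0.6},
    {"linear":[8,0,0],"delta_rot":[0,0,0],"grip":0.6},
    {"linear":[8,0,0],"delta_rot":[0,0,0],"grip":0.6},
    {"linear":[8,0,0],"delta_rot":[0,0,0],"grip":0.6},
    {"linear":[5,0,0],"delta_rot":[0,0,0],"grip":0.6},
  ],
)

```text
clock: 4.2
tcp_pos: [500.0, -141.0, 16.7]
orientation: [[0.999, 0.042, -0.001], [0.042, -0.999, -0.0], [-0.001, 0.0, -1.0]]
ft_force: [-5.6, -0.7, 4.7]
gripper_width: 0.599
grasp_force: 2.7
```

```bash
python3 - <<'E'
from h import *
ims,(p,f)=look((545,-135,.06));print(p,f,inbay(*p[:2]))
s=env.observe();print(s["tcp_pos"],s["ft_force"])
cv2.imwrite("pics/a.png",np.vstack([ims["scene"][100:300,150:450],ims["side"][100:300,220:520]]))
E
```

```text
[ 5.55475e+02 -1.35649e+02  3.40000e-02] 0.149 [-122.2 -322.3]
[ 500.84946342 -141.07871599   16.71357314] [0.05488738 0.7599503  0.23391031]
```

Call:
drive_tool(
  moves=[
    {"linear":[6,0,0],"delta_rot":[0,0,0],"grip":0.6},
    {"linear":[8,0,0],"delta_rot":[0,0,0],"grip":0.6},
    {"linear":[8,0,0],"delta_rot":[0,0,0],"grip":0.6},
    {"linear":[8,0,0],"delta_rot":[0,0,0],"grip":0.6},
    {"linear":[8,0,0],"delta_rot":[0,0,0],"grip":0.6},
  ],
)

```text
clock: 4.8
tcp_pos: [538.1, -139.3, 16.3]
orientation: [[0.999, 0.042, -0.0], [0.042, -0.999, 0.0], [-0.0, -0.0, -1.0]]
ft_force: [-2.9, -0.2, 1.4]
gripper_width: 0.599
grasp_force: 1.5
```

Call:
drive_tool(
  moves=[
    {"linear":[8,0,0],"delta_rot":[0,0,0],"grip":0.6},
    {"linear":[8,0,0],"delta_rot":[0,0,0],"grip":0.6},
    {"linear":[8,0,0],"delta_rot":[0,0,0],"grip":0.6},
    {"linear":[5,0,0],"delta_rot":[0,0,0],"grip":0.6},
    {"linear":[3,0,0],"delta_rot":[0,0,0],"grip":0.6},
  ],
)

```text
clock: 5.3
tcp_pos: [569.9, -138.1, 16.4]
orientation: [[0.999, 0.042, -0.0], [0.042, -0.999, -0.0], [-0.0, 0.0, -1.0]]
ft_force: [-4.4, 0.3, 1.8]
gripper_width: 0.601
grasp_force: 1.9
```

Call:
drive_tool(
  moves=[
    {"linear":[-10,0,0],"delta_rot":[0,0,0],"grip":0.6},
    {"linear":[-20,0,0],"delta_rot":[0,0,0],"grip":0.6},
    {"linear":[-10,0,-30],"delta_rot":[0,0,0],"grip":0.6},
    {"linear":[0,0,-50],"delta_rot":[0,0,0],"grip":0.6},
    {"linear":[0,0,-50],"delta_rot":[0,0,0],"grip":0.6},
  ],
)

```text
clock: 5.8
tcp_pos: [528.3, -139.4, 147.2]
orientation: [[0.999, 0.041, -0.001], [0.041, -0.999, 0.001], [-0.001, -0.001, -1.0]]
ft_force: [2.3, -1.3, 0.6]
gripper_width: 0.599
grasp_force: 0.0
```

```bash
python3 - <<'E'
from h import *
ims,(p,f)=look((620,-135,.04));print(p,f,inbay(*p[:2]))
for k in ims: print(k,rackpose({k:ims[k]},(620,-135,.04)))
s=env.observe();print(s["tcp_pos"],s["ft_force"])
v=(rect(ims["scene"],"scene",25,720,260,0.9,(560,300)),rect(ims["side"],"side",25,720,260,0.9,(560,300)))
cv2.imwrite("pics/a.png",np.vstack(v))
E
```

```text
[ 6.24946e+02 -1.33266e+02  5.00000e-02] 0.089 [ -52.7 -322.8]
scene (array([ 6.24136e+02, -1.33154e+02,  3.40000e-02]), np.float64(0.023))
side (array([ 6.25466e+02, -1.38831e+02,  5.20000e-02]), np.float64(0.051))
[ 535.55368776 -142.4322884   155.5913792 ] [1.5836402  0.19075765 1.53783308]
```

View pics/a.png

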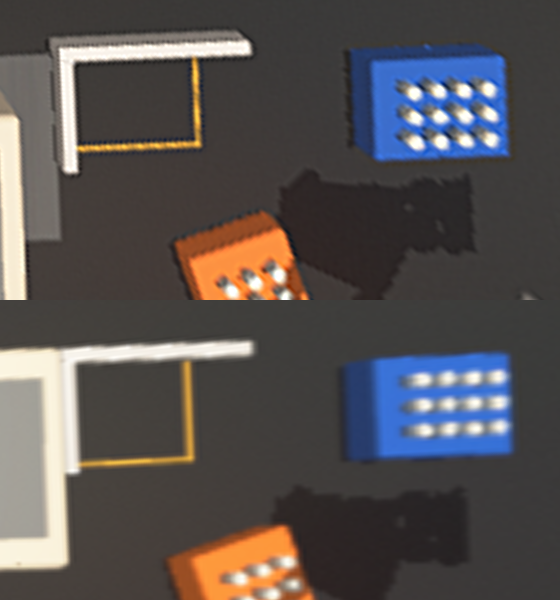

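Call:
drive_tool(
  moves=[
    {"linear":[30,26,0],"delta_rot":[0,0,0],"grip":0.6},
    {"linear":[30,26,0],"delta_rot":[0,0,0],"grip":0.6},
    {"linear":[29,25,0],"delta_rot":[0,0,0],"grip":0.6},
    {"linear":[0,0,0],"delta_rot":[0,0,-0.131],"grip":0.6},
    {"linear":[0,0,0],"delta_rot":[0,0,-0.131],"grip":0.6},
  ],
)

```text
clock: 6.4
tcp_pos: [622.1, -213.9, 145.2]
orientation: [[0.953, 0.303, 0.0], [0.303, -0.953, 0.0], [0.001, -0.0, -1.0]]
ft_force: [0.1, -0.7, 0.2]
gripper_width: 0.599
grasp_force: 0.0
```

Call:
drive_tool(
  moves=[
    {"linear":[0,0,0],"delta_rot":[0,0,-0.131],"grip":0.6},
    {"linear":[0,0,0],"delta_rot":[0,0,-0.131],"grip":0.6},
    {"linear":[0,0,0],"delta_rot":[0,0,-0.131],"grip":0.6},
    {"linear":[0,0,0],"delta_rot":[0,0,-0.131],"grip":0.6},
    {"linear":[0,0,0],"delta_rot":[0,0,-0.131],"grip":0.6},
  ],
)

```text
clock: 6.9
tcp_pos: [621.5, -212.9, 145.9]
orientation: [[0.57, 0.821, 0.001], [0.821, -0.57, 0.0], [0.001, 0.001, -1.0]]
ft_force: [-0.1, 0.7, -0.6]
gripper_width: 0.6
grasp_force: 0.0
```

Call:
drive_tool(
  moves=[
    {"linear":[0,0,0],"delta_rot":[0,0,-0.131],"grip":0.6},
    {"linear":[0,0,0],"delta_rot":[0,0,-0.131],"grip":0.6},
    {"linear":[0,0,0],"delta_rot":[0,0,-0.131],"grip":0.6},
    {"linear":[0,0,0],"delta_rot":[0,0,-0.131],"grip":0.6},
    {"linear":[0,0,0],"delta_rot":[0,0,-0.131],"grip":0.6},
  ],
)

```text
clock: 7.4
tcp_pos: [621.5, -212.9, 145.9]
orientation: [[-0.048, 0.999, 0.001], [0.999, 0.048, 0.0], [0.0, 0.001, -1.0]]
ft_force: [-0.5, -0.7, 0.1]
gripper_width: 0.596
grasp_force: 0.0
```

Call:
drive_tool(
  moves=[
    {"linear":[0,0,0],"delta_rot":[0,0,0],"grip":0.6},
    {"linear":[0,0,0],"delta_rot":[0,0,0],"grip":0.6},
    {"linear":[0,0,30],"delta_rot":[0,0,0],"grip":0.6},
    {"linear":[0,0,30],"delta_rot":[0,0,0],"grip":0.6},
    {"linear":[0,0,0],"delta_rot":[0,0,0],"grip":0.6},
  ],
)

```text
clock: 7.9
tcp_pos: [617.8, -211.1, 81.2]
orientation: [[-0.041, 0.999, -0.009], [0.999, 0.041, 0.005], [0.005, -0.009, -1.0]]
ft_force: [-1.3, 0.3, -1.0]
gripper_width: 0.601
grasp_force: 0.0
```

Call:
drive_tool(
  moves=[
    {"linear":[-4,6,0],"delta_rot":[0,0,0],"grip":0.6},
    {"linear":[0,0,20],"delta_rot":[0,0,0],"grip":0.6},
    {"linear":[0,0,25],"delta_rot":[0,0,0],"grip":0.6},
    {"linear":[0,0,25],"delta_rot":[0,0,0],"grip":0.6},
    {"linear":[0,0,0],"delta_rot":[0,0,0],"grip":0.6},
  ],
)

```text
clock: 8.4
tcp_pos: [626.7, -216.2, 14.6]
orientation: [[-0.042, 0.999, -0.003], [0.999, 0.042, 0.002], [0.002, -0.003, -1.0]]
ft_force: [-0.0, 0.1, 0.7]
gripper_width: 0.599
grasp_force: 0.0
```

Call:
drive_tool(
  moves=[
    {"linear":[3,0,0],"delta_rot":[0,0,0],"grip":0.6},
    {"linear":[5,0,0],"delta_rot":[0,0,0],"grip":0.6},
    {"linear":[5,0,0],"delta_rot":[0,0,0],"grip":0.6},
    {"linear":[5,0,0],"delta_rot":[0,0,0],"grip":0.6},
    {"linear":[7,0,0],"delta_rot":[0,0,0],"grip":0.6},
  ],
)

```text
clock: 8.9
tcp_pos: [628.3, -193.4, 18.5]
orientation: [[-0.043, 0.999, 0.004], [0.999, 0.043, -0.004], [-0.004, 0.003, -1.0]]
ft_force: [-0.6, -4.9, 3.3]
gripper_width: 0.599
grasp_force: 2.5
```

Call:
drive_tool(
  moves=[
    {"linear":[8,0,0],"delta_rot":[0,0,0],"grip":0.6},
    {"linear":[10,0,0],"delta_rot":[0,0,0],"grip":0.6},
    {"linear":[10,0,0],"delta_rot":[0,0,0],"grip":0.6},
    {"linear":[10,0,0],"delta_rot":[0,0,0],"grip":0.6},
    {"linear":[10,0,0],"delta_rot":[0,0,0],"grip":0.6},
  ],
)

```text
clock: 9.4
tcp_pos: [626.4, -145.1, 18.5]
orientation: [[-0.043, 0.999, 0.004], [0.999, 0.043, -0.004], [-0.004, 0.004, -1.0]]
ft_force: [0.2, -5.5, 3.3]
gripper_width: 0.601
grasp_force: 2.6
```

Call:
drive_tool(
  moves=[
    {"linear":[10,0,0],"delta_rot":[0,0,0],"grip":0.6},
    {"linear":[10,0,0],"delta_rot":[0,0,0],"grip":0.6},
    {"linear":[10,0,0],"delta_rot":[0,0,0],"grip":0.6},
    {"linear":[8,0,0],"delta_rot":[0,0,0],"grip":0.6},
    {"linear":[5,0,0],"delta_rot":[0,0,0],"grip":0.6},
  ],
)

```text
clock: 9.9
tcp_pos: [624.0, -101.1, 17.8]
orientation: [[-0.043, 0.999, 0.003], [0.999, 0.043, -0.002], [-0.002, 0.003, -1.0]]
ft_force: [0.9, -5.3, 3.6]
gripper_width: 0.601
grasp_force: 2.6
```

```bash
python3 - <<'E'
from h import *
ims,(p,f)=look((620,-40,.04));print(p,f,inbay(*p[:2]))
for k in ims: print(k,rackpose({k:ims[k]},(620,-40,.04)))
s=env.observe();print(s["tcp_pos"],s["ft_force"],inbay(*s["tcp_pos"][:2]))
E
```

```text
[ 6.20219e+02 -3.26140e+01  4.40000e-02] 0.074 [ -53.2 -222.1]
scene (array([ 6.2015e+02, -3.2594e+01,  4.3000e-02]), np.float64(0.019))
side (array([ 6.20378e+02, -3.45750e+01,  4.40000e-02]), np.float64(0.052))
[ 623.48282309 -100.21475843   17.06978931] [ 1.51028263 -1.59873186  2.79689406] [ -52.7 -289.8]
```

Call:
drive_tool(
  moves=[
    {"linear":[8,0,0],"delta_rot":[0,0,0],"grip":0.6},
    {"linear":[10,0,0],"delta_rot":[0,0,0],"grip":0.6},
    {"linear":[10,0,0],"delta_rot":[0,0,0],"grip":0.6},
    {"linear":[10,0,0],"delta_rot":[0,0,0],"grip":0.6},
    {"linear":[10,0,0],"delta_rot":[0,0,0],"grip":0.6},
  ],
)

```text
clock: 10.5
tcp_pos: [621.1, -53.6, 16.9]
orientation: [[-0.043, 0.999, 0.001], [0.999, 0.043, -0.002], [-0.002, 0.001, -1.0]]
ft_force: [-1.0, -5.3, 4.4]
gripper_width: 0.602
grasp_force: 2.8
```

Call:
drive_tool(
  moves=[
    {"linear":[10,0,0],"delta_rot":[0,0,0],"grip":0.6},
    {"linear":[10,0,0],"delta_rot":[0,0,0],"grip":0.6},
    {"linear":[10,0,0],"delta_rot":[0,0,0],"grip":0.6},
    {"linear":[10,0,0],"delta_rot":[0,0,0],"grip":0.6},
    {"linear":[10,0,0],"delta_rot":[0,0,0],"grip":0.6},
  ],
)

```text
clock: 11.0
tcp_pos: [618.8, -3.6, 16.8]
orientation: [[-0.043, 0.999, 0.0], [0.999, 0.043, -0.001], [-0.001, 0.0, -1.0]]
ft_force: [-0.4, -5.1, 4.0]
gripper_width: 0.599
grasp_force: 2.8
```

Call:
drive_tool(
  moves=[
    {"linear":[10,0,0],"delta_rot":[0,0,0],"grip":0.6},
    {"linear":[10,0,0],"delta_rot":[0,0,0],"grip":0.6},
    {"linear":[10,0,0],"delta_rot":[0,0,0],"grip":0.6},
    {"linear":[8,0,0],"delta_rot":[0,0,0],"grip":0.6},
    {"linear":[6,0,0],"delta_rot":[0,0,0],"grip":0.6},
  ],
)

```text
clock: 11.5
tcp_pos: [616.4, 41.0, 16.4]
orientation: [[-0.043, 0.999, -0.001], [0.999, 0.043, -0.001], [-0.001, -0.001, -1.0]]
ft_force: [0.0, -6.6, 3.9]
gripper_width: 0.599
grasp_force: 2.8
```

```bash
python3 - <<'E'
from h import *
ims,(p,f)=look((616,110,.04));print(p,f,inbay(*p[:2]))
for k in ims: print(k,rackpose({k:ims[k]},(616,110,.04)))
s=env.observe();print(s["tcp_pos"],s["ft_force"],inbay(*s["tcp_pos"][:2]))
v=(rect(ims["scene"],"scene",25,720,260,0.7,(560,280)),rect(ims["side"],"side",25,720,260,0.7,(560,280)))
cv2.imwrite("pics/b.png",np.vstack(v))
E
```

```text
[6.13428e+02 1.09172e+02 6.20000e-02] 0.116 [-54.  -80.1]
scene (array([6.12004e+02, 1.09131e+02, 5.10000e-02]), np.float64(0.032))
side (array([6.14452e+02, 1.04287e+02, 4.70000e-02]), np.float64(0.074))
[616.17683648  42.07078176  16.025194  ] [ 1.116781   -0.49344105  1.1211975 ] [ -54.1 -147.3]
```

View pics/b.png

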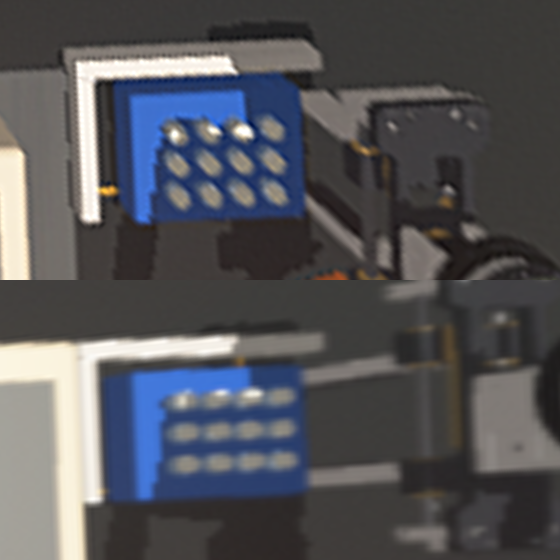

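The rack is square to the bay, about 18 mm from the side stop and about 9 mm from the back stop. I'll close the side slowly while watching the force.

Call:
drive_tool(
  moves=[
    {"linear":[3,0,0],"delta_rot":[0,0,0],"grip":0.6},
    {"linear":[4,0,0],"delta_rot":[0,0,0],"grip":0.6},
    {"linear":[4,0,0],"delta_rot":[0,0,0],"grip":0.6},
    {"linear":[3,0,0],"delta_rot":[0,0,0],"grip":0.6},
    {"linear":[2,0,0],"delta_rot":[0,0,0],"grip":0.6},
  ],
)

```text
clock: 12.1
tcp_pos: [615.5, 57.6, 16.0]
orientation: [[-0.043, 0.999, -0.001], [0.999, 0.043, 0.0], [0.0, -0.001, -1.0]]
ft_force: [0.7, -2.7, -0.1]
gripper_width: 0.596
grasp_force: 1.5
```

Call:
drive_tool(
  moves=[
    {"linear":[1,0,0],"delta_rot":[0,0,0],"grip":0.6},
    {"linear":[1,0,0],"delta_rot":[0,0,0],"grip":0.6},
    {"linear":[0.5,0,0],"delta_rot":[0,0,0],"grip":0.6},
    {"linear":[0.5,0,0],"delta_rot":[0,0,0],"grip":0.6},
    {"linear":[0,0,0],"delta_rot":[0,0,0],"grip":0.6},
  ],
)

```text
clock: 12.6
tcp_pos: [615.4, 60.4, 16.0]
orientation: [[-0.043, 0.999, -0.001], [0.999, 0.043, 0.001], [0.001, -0.001, -1.0]]
ft_force: [-1.1, -1.1, -0.8]
gripper_width: 0.604
grasp_force: 0.7
```

Call:
drive_tool(
  moves=[
    {"linear":[1,0,0],"delta_rot":[0,0,0],"grip":0.6},
    {"linear":[0.5,0,0],"delta_rot":[0,0,0],"grip":0.6},
    {"linear":[0.5,0,0],"delta_rot":[0,0,0],"grip":0.6},
    {"linear":[0.5,0,0],"delta_rot":[0,0,0],"grip":0.6},
    {"linear":[0,0,0],"delta_rot":[0,0,0],"grip":0.6},
  ],
)

```text
clock: 13.1
tcp_pos: [615.8, 62.7, 16.5]
orientation: [[-0.043, 0.999, -0.0], [0.999, 0.043, 0.0], [0.0, -0.0, -1.0]]
ft_force: [-0.3, -2.4, -0.9]
gripper_width: 0.603
grasp_force: 0.7
```

Call:
drive_tool(
  moves=[
    {"linear":[1,0,0],"delta_rot":[0,0,0],"grip":0.6},
    {"linear":[0.5,0,0],"delta_rot":[0,0,0],"grip":0.6},
    {"linear":[0.5,0,0],"delta_rot":[0,0,0],"grip":0.6},
    {"linear":[0.5,0,0],"delta_rot":[0,0,0],"grip":0.6},
    {"linear":[0.5,0,0],"delta_rot":[0,0,0],"grip":0.6},
  ],
)

```text
clock: 13.6
tcp_pos: [615.7, 63.5, 16.5]
orientation: [[-0.043, 0.999, -0.0], [0.999, 0.043, -0.003], [-0.003, -0.0, -1.0]]
ft_force: [-1.2, -8.3, -0.6]
gripper_width: 0.6
grasp_force: 4.2
```

Call:
drive_tool(
  moves=[
    {"linear":[0.5,0,0],"delta_rot":[0,0,0],"grip":0.6},
    {"linear":[0.5,0,0],"delta_rot":[0,0,0],"grip":0.6},
    {"linear":[0.5,0,0],"delta_rot":[0,0,0],"grip":0.6},
    {"linear":[0,0,0],"delta_rot":[0,0,0],"grip":0.6},
    {"linear":[0,0,0],"delta_rot":[0,0,0],"grip":0.6},
  ],
)

```text
clock: 14.1
tcp_pos: [615.6, 63.6, 16.5]
orientation: [[-0.043, 0.999, -0.0], [0.999, 0.043, -0.005], [-0.005, -0.001, -1.0]]
ft_force: [-0.9, -10.4, -1.4]
gripper_width: 0.595
grasp_force: 5.4
```

Call:
drive_tool(
  moves=[
    {"linear":[-10,0,0],"delta_rot":[0,0,0],"grip":0.6},
    {"linear":[-20,0,0],"delta_rot":[0,0,0],"grip":0.6},
    {"linear":[-10,0,-30],"delta_rot":[0,0,0],"grip":0.6},
    {"linear":[0,0,-50],"delta_rot":[0,0,0],"grip":0.6},
    {"linear":[0,0,-50],"delta_rot":[0,0,0],"grip":0.6},
  ],
)

```text
clock: 14.6
tcp_pos: [616.7, 27.6, 147.1]
orientation: [[-0.042, 0.999, -0.002], [0.999, 0.042, 0.003], [0.003, -0.002, -1.0]]
ft_force: [1.1, -0.4, -0.3]
gripper_width: 0.599
grasp_force: 0.0
```

```bash
python3 - <<'E'
from h import *
ims,(p,f)=look((616,130,.04));print(p,f,inbay(*p[:2]))
for k in ims: print(k,rackpose({k:ims[k]},(616,130,.04)))
s=env.observe();print(s["tcp_pos"],s["ft_force"],inbay(*s["tcp_pos"][:2]))
E
```

```text
[6.13145e+02 1.25243e+02 6.00000e-02] 0.289 [-53.6 -64.1]
scene (array([6.11307e+02, 1.28096e+02, 4.50000e-02]), np.float64(0.086))
side (array([6.15496e+02, 1.08170e+02, 5.40000e-02]), np.float64(0.168))
[624.21453157  27.36083017 156.55477424] [ 0.77044194 -0.68806971  0.58068653] [ -46.6 -162.3]
```

Call:
drive_tool(
  moves=[
    {"linear":[34,-25,0],"delta_rot":[0,0,0],"grip":0.6},
    {"linear":[34,-25,0],"delta_rot":[0,0,0],"grip":0.6},
    {"linear":[34,-25,0],"delta_rot":[0,0,0],"grip":0.6},
    {"linear":[0,0,0],"delta_rot":[0,0,0.131],"grip":0.6},
    {"linear":[0,0,0],"delta_rot":[0,0,0.131],"grip":0.6},
  ],
)

```text
clock: 15.2
tcp_pos: [536.9, 128.0, 146.2]
orientation: [[0.22, 0.976, -0.0], [0.976, -0.22, 0.002], [0.002, -0.001, -1.0]]
ft_force: [1.5, -0.2, 0.2]
gripper_width: 0.598
grasp_force: 0.0
```

Call:
drive_tool(
  moves=[
    {"linear":[0,0,0],"delta_rot":[0,0,0.131],"grip":0.6},
    {"linear":[0,0,0],"delta_rot":[0,0,0.131],"grip":0.6},
    {"linear":[0,0,0],"delta_rot":[0,0,0.131],"grip":0.6},
    {"linear":[0,0,0],"delta_rot":[0,0,0.131],"grip":0.6},
    {"linear":[0,0,0],"delta_rot":[0,0,0.131],"grip":0.6},
  ],
)

```text
clock: 15.7
tcp_pos: [537.8, 126.7, 146.1]
orientation: [[0.77, 0.638, -0.0], [0.638, -0.77, 0.002], [0.001, -0.002, -1.0]]
ft_force: [-0.0, 0.4, -0.5]
gripper_width: 0.602
grasp_force: 0.0
```

Call:
drive_tool(
  moves=[
    {"linear":[0,0,0],"delta_rot":[0,0,0.131],"grip":0.6},
    {"linear":[0,0,0],"delta_rot":[0,0,0.131],"grip":0.6},
    {"linear":[0,0,0],"delta_rot":[0,0,0.131],"grip":0.6},
    {"linear":[0,0,0],"delta_rot":[0,0,0.131],"grip":0.6},
    {"linear":[0,0,0],"delta_rot":[0,0,0.131],"grip":0.6},
  ],
)

```text
clock: 16.2
tcp_pos: [537.8, 126.7, 146.1]
orientation: [[0.999, 0.037, -0.0], [0.037, -0.999, 0.002], [-0.0, -0.002, -1.0]]
ft_force: [-0.5, -0.3, -0.1]
gripper_width: 0.605
grasp_force: 0.0
```

Call:
drive_tool(
  moves=[
    {"linear":[0,0,0],"delta_rot":[0,0,0],"grip":0.6},
    {"linear":[0,0,0],"delta_rot":[0,0,0],"grip":0.6},
    {"linear":[0,0,0],"delta_rot":[0,0,0],"grip":0.6},
    {"linear":[0,0,0],"delta_rot":[0,0,0],"grip":0.6},
    {"linear":[0,0,0],"delta_rot":[0,0,0],"grip":0.6},
  ],
)

```text
clock: 16.7
tcp_pos: [538.0, 125.8, 146.4]
orientation: [[0.999, 0.042, -0.0], [0.042, -0.999, 0.0], [-0.0, -0.0, -1.0]]
ft_force: [-0.8, 0.9, 0.4]
gripper_width: 0.6
grasp_force: 0.0
```

Call:
drive_tool(
  moves=[
    {"linear":[0,0,35],"delta_rot":[0,0,0],"grip":0.6},
    {"linear":[0,0,35],"delta_rot":[0,0,0],"grip":0.6},
    {"linear":[0,0,30],"delta_rot":[0,0,0],"grip":0.6},
    {"linear":[0,0,20],"delta_rot":[0,0,0],"grip":0.6},
    {"linear":[0,0,10],"delta_rot":[0,0,0],"grip":0.6},
  ],
)

```text
clock: 17.2
tcp_pos: [536.2, 125.6, 14.1]
orientation: [[0.999, 0.042, -0.004], [0.042, -0.999, -0.0], [-0.004, 0.0, -1.0]]
ft_force: [0.2, 0.8, 0.3]
gripper_width: 0.595
grasp_force: 0.0
```

Call:
drive_tool(
  moves=[
    {"linear":[4,0,0],"delta_rot":[0,0,0],"grip":0.6},
    {"linear":[5,0,0],"delta_rot":[0,0,0],"grip":0.6},
    {"linear":[5,0,0],"delta_rot":[0,0,0],"grip":0.6},
    {"linear":[4,0,0],"delta_rot":[0,0,0],"grip":0.6},
    {"linear":[3,0,0],"delta_rot":[0,0,0],"grip":0.6},
  ],
)

```text
clock: 17.7
tcp_pos: [558.2, 126.6, 17.2]
orientation: [[0.999, 0.042, -0.003], [0.042, -0.999, -0.0], [-0.003, 0.0, -1.0]]
ft_force: [-7.9, -0.0, 5.4]
gripper_width: 0.597
grasp_force: 3.8
```

Call:
drive_tool(
  moves=[
    {"linear":[2,0,0],"delta_rot":[0,0,0],"grip":0.6},
    {"linear":[2,0,0],"delta_rot":[0,0,0],"grip":0.6},
    {"linear":[2,0,0],"delta_rot":[0,0,0],"grip":0.6},
    {"linear":[1,0,0],"delta_rot":[0,0,0],"grip":0.6},
    {"linear":[1,0,0],"delta_rot":[0,0,0],"grip":0.6},
  ],
)

```text
clock: 18.2
tcp_pos: [565.3, 126.9, 16.5]
orientation: [[0.999, 0.042, -0.004], [0.042, -0.999, -0.0], [-0.004, 0.0, -1.0]]
ft_force: [-6.3, -0.7, 4.6]
gripper_width: 0.601
grasp_force: 2.9
```

Call:
drive_tool(
  moves=[
    {"linear":[1,0,0],"delta_rot":[0,0,0],"grip":0.6},
    {"linear":[1,0,0],"delta_rot":[0,0,0],"grip":0.6},
    {"linear":[1,0,0],"delta_rot":[0,0,0],"grip":0.6},
    {"linear":[0.5,0,0],"delta_rot":[0,0,0],"grip":0.6},
    {"linear":[0,0,0],"delta_rot":[0,0,0],"grip":0.6},
  ],
)

```text
clock: 18.7
tcp_pos: [567.9, 127.0, 16.5]
orientation: [[0.999, 0.042, -0.006], [0.042, -0.999, -0.0], [-0.006, 0.0, -1.0]]
ft_force: [-7.0, -1.4, 5.2]
gripper_width: 0.602
grasp_force: 3.8
```

Call:
drive_tool(
  moves=[
    {"linear":[0.5,0,0],"delta_rot":[0,0,0],"grip":0.6},
    {"linear":[0.5,0,0],"delta_rot":[0,0,0],"grip":0.6},
    {"linear":[0.5,0,0],"delta_rot":[0,0,0],"grip":0.6},
    {"linear":[0.5,0,0],"delta_rot":[0,0,0],"grip":0.6},
    {"linear":[0,0,0],"delta_rot":[0,0,0],"grip":0.6},
  ],
)

```text
clock: 19.2
tcp_pos: [567.9, 127.1, 16.2]
orientation: [[0.999, 0.042, -0.01], [0.042, -0.999, -0.001], [-0.01, 0.0, -1.0]]
ft_force: [-11.4, -1.1, 8.5]
gripper_width: 0.601
grasp_force: 5.8
```

Call:
drive_tool(
  moves=[
    {"linear":[0.5,0,0],"delta_rot":[0,0,0],"grip":0.6},
    {"linear":[0.5,0,0],"delta_rot":[0,0,0],"grip":0.6},
    {"linear":[0.5,0,0],"delta_rot":[0,0,0],"grip":0.6},
    {"linear":[0.5,0,0],"delta_rot":[0,0,0],"grip":0.6},
    {"linear":[0,0,0],"delta_rot":[0,0,0],"grip":0.6},
  ],
)

```text
clock: 19.7
tcp_pos: [567.8, 127.1, 16.0]
orientation: [[0.999, 0.042, -0.015], [0.042, -0.999, -0.001], [-0.015, 0.0, -1.0]]
ft_force: [-15.8, -1.7, 13.1]
gripper_width: 0.6
grasp_force: 7.8
```

Call:
drive_tool(
  moves=[
    {"linear":[-5,0,0],"delta_rot":[0,0,0],"grip":0.6},
    {"linear":[-15,0,0],"delta_rot":[0,0,0],"grip":0.6},
    {"linear":[-10,0,-30],"delta_rot":[0,0,0],"grip":0.6},
    {"linear":[0,0,-50],"delta_rot":[0,0,0],"grip":0.6},
    {"linear":[0,0,-50],"delta_rot":[0,0,0],"grip":0.6},
  ],
)

```text
clock: 20.2
tcp_pos: [544.2, 126.0, 147.3]
orientation: [[0.999, 0.042, -0.0], [0.042, -0.999, 0.0], [-0.0, -0.0, -1.0]]
ft_force: [1.5, 0.2, 0.9]
gripper_width: 0.599
grasp_force: 0.0
```

Call:
drive_tool(
  moves=[
    {"linear":[-40,0,0],"delta_rot":[0,0,0],"grip":0.6},
    {"linear":[-40,0,-20],"delta_rot":[0,0,0],"grip":0.6},
    {"linear":[-40,0,-20],"delta_rot":[0,0,0],"grip":0.6},
    {"linear":[0,0,0],"delta_rot":[0,0,0],"grip":0.6},
    {"linear":[0,0,0],"delta_rot":[0,0,0],"grip":0.6},
  ],
)

```text
clock: 20.7
tcp_pos: [425.9, 121.2, 187.8]
orientation: [[0.999, 0.042, 0.005], [0.042, -0.999, 0.0], [0.005, -0.0, -1.0]]
ft_force: [1.1, 0.6, 0.6]
gripper_width: 0.601
grasp_force: 0.0
```

```bash
python3 - <<'E'
from h import *
ims={c:env.read_camera(c) for c in("scene","side")}
for k in ims: print(k,rackpose({k:ims[k]},(621,130,.04)))
s=env.observe();print(s["tcp_pos"],s["ft_force"],s["clock"])
v=[rect(ims[c],c,25,690,210,0.35,(560,300)) for c in ims]
for a in v: a[:]=cv2.convertScaleAbs(a,alpha=1.5)
cv2.imwrite("pics/c.png",np.vstack(v))
E
```

```text
scene (array([6.11789e+02, 1.22719e+02, 3.80000e-02]), np.float64(0.146))
side (array([6.24347e+02, 1.08663e+02, 5.90000e-02]), np.float64(0.184))
[425.8667077  120.99763218 186.44206136] [ 1.06343102  0.61361061 -0.84816836] 20.8
```

View pics/c.png

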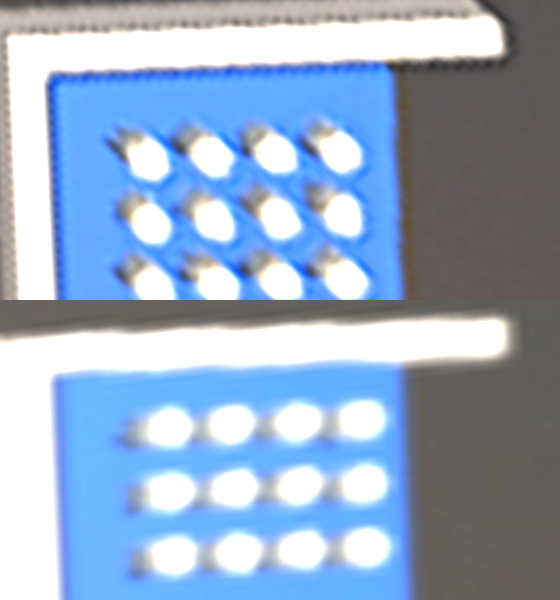

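The rack stands flush along both stops: blue meets white at (50,75) to (390,62) along the back stop, and down column 50 along the side stop. The arm is clear of it.

```bash
python3 -c "
from plant import env
print(env.hand_in())"
```

```text
the job is handed in; nothing more can be done
None
```

The blue rack is in the corner of the bay, flush against both stops in the final camera view; the arm moved clear and I handed the job in at about 21 s, with no verdict returned.

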